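# Index the thread stand, set the nested lids on the open tin and lift off the outer lid

### The job

On the turning thread stand, turn the table anticlockwise (seen from above) by its index bar, on to its stop, so that the open tin stands at the pointer. Then carry the two nested lids together by the inner lid's wooden knob, lower them gently (do not drop them) onto that tin until the inner lid is fully seated, and lift the outer lid off by its collar, leaving the inner lid seated and undisturbed. Finish while still holding the outer lid level and straight above the tin, about 10 cm above where it sat, and leave the paste pot where it stands.

Things in the scene. Friction and masses are not known exactly. Their poses are not given: they have to be found in the camera images.
- turntable (a joint): Angle of the stand's round table, rad, growing anticlockwise from above. Moves from -1.3 to 0 between fixed stops; starts between -1.2 and -0.85. At 0, against its stop, the open tin is exactly at the pointer. Turn it by the wooden index bar; it turns freely against a friction of about 0.12 N m and stays where it is left.
- pointer (a point): Tip of the fixed pointer on the stand's foot, on the robot's side, beside the table's edge: 142 mm from the stand's axis, 35 mm above the bench. Its x axis points to the stand's axis. The stand is fixed to the bench, turned up to 0.35 rad.
- stand: Fixed stand; origin on its axis at bench height. Its round table is 250 mm across, top 34 mm above the bench, with six stations 85 mm from the axis: the open tin with a spool in it, next to it anticlockwise a like tin shut by a lid with a knob (top 165 mm above the bench; near the pointer at the start), two bare spools and two empty seats.
- index_bar (a point): Centre of the wooden index bar on the stand's axis, 135 mm above the bench. The bar is 50 mm long (along this point's x axis, which points away from the open tin), 12 mm thick (y) and 30 mm high (120 to 150 mm above the bench), on a steel post 18 mm across. It turns with the table.
- tin_mouth (a point): Centre of the open tin's mouth, at the height of its rim, 102 mm above the bench. The tin is fixed on the table: 64 mm outside, 58 mm inside, 68 mm high. The top of the spool inside is 13 mm below the rim. It turns with the table.
- inner_knob (a point): Point in the inner lid's upright wooden knob (17 mm thick, 59 mm high), 14 mm below its top; z up. Loose lid, 0.1-0.2 kg: flange 64 x 4 mm over a plug 52 mm wide, 10 mm high. The point is 59 mm above the plug's underside, and 49 mm above the tin's rim once the flange rests on it. The knob's upper 28 mm stand free above the outer lid's collar.
- outer_collar (a point): Middle of the outer lid's collar, a tube 36 mm outside, 26 inside, 28 high; z up. Point is 14 mm above the flat top (77 mm wide, 3 thick), 27 above the lower edge of its skirt (71 mm inside, 10 deep). Loose cap, 0.08-0.17 kg, only lying on the inner lid's flange, this point 28 mm below inner_knob: lifting the knob lifts both. It must rise 63 mm to clear the knob.
- glue_pot: Stoneware paste pot, 72 mm across, 65 mm high, loose bystander, on the bench on the other side of the stand from the lids (which side is which changes); origin at the centre of its underside.

How it is judged:
By the outcome, as a careful person would: the job done as asked, in the order asked, and still so for the second after the job is handed in, while the arm keeps its last pose, push and grip.
It also fails if it takes over 61 s, if anything falls off the work surface, if the arm or the gripper's body presses on something with over 40 N, if the wrist force passes 120 N, or if a joint passes its speed limit or range.

### The arm

A 7-joint arm with a two-finger parallel gripper is mounted at the origin on a cart in front of the work surface, level with it; the furniture and walls round the work are solid. World frame = base frame: x ahead of the robot, y to its left, z up, the work surface at z = 0. Lengths are in m, angles in rad, forces in N, time in s.
With the tool pointing down it reaches from about 0.4 to 0.875 m from the base axis. Payload 19.3 kg.
Tool frame: the origin (TCP) lies at the very end of the fingers, on their centre line; the grasp point (between the pads) lies bot.pinch_z behind it (bot.pinch_z is the distance from the TCP to the grasp point, in m); z points along the fingers, y is the line along which they close (so a half turn about z gives the same grasp; the last joint's range is limited). The gripper opens to 85 mm and grips with 20 to 120 N. Pads are 22 mm wide; open, the fingers measure 114 mm over their backs; the gripper's body (76 mm by 85 mm) begins 54 mm behind the grasp point. The pads swing forward as they close: fully open they stand 13 mm farther back than shut.
Start: joints at [1.129, 0.521, -0.036, 1.599, 0.021, 1.021, -0.113], TCP at [0.227, -0.582, 0.231] pointing down, gripper open.
Joint ranges: [-2.91, 2.91], [-0.3, 2.13], [-1.5, 1.42], [0.17, 2.43], [-1.26, 4.41], [0.16, 1.93], [-2.52, 2.52]. Speed limits (rad/s): [1.89, 1.89, 2.39, 2.39, 3.01, 3.01, 3.01].

### API

Orientations are given as [roll, pitch, yaw] about the fixed x, y, z axes, in that order (R = Rz(yaw) Ry(pitch) Rx(roll)).
In Python, from workcell import bot, grab_frame, ticket gives the robot as it stands.
- The arm moves only by the tool arm_command, never from a script. Its argument "commands" is a list of rows, each a list of 3 entries, a list of its own where there are three numbers: the shift along the world's x, y, z in mm, then the turn about the world's z in rad, then the gripper command: -1 is fully open, 1 is shut, values between are in proportion. In form: [[[tx, ty, tz], roll, fingers], ...]. A call has 1 to 20 rows; each row shifts and turns the commanded pose from where the row before left it; what a row does not reach is not made up. A row lasts 1/10 s, in which the tool goes at most 50 mm and 8.59 degrees, less where a joint would pass 70% of its speed; a pose out of reach is approached as far as the arm can. A call with a gripper value outside its range is refused whole. The fingers move at their own pace and stop on an object; "newtons" is the grip in N (left out, the last holds). Time passes only in rows, so rows that do not move let the fingers close. It gives the time, the measured TCP pose, the force, the opening and the grip force at its end, in the units of the state.
- bot.observe(): the state, without advancing time (a new reading comes with each control period).
- grab_frame(name): name is "side" or "top"; returns a dict with "image" (420x560x3 uint8, red, green, blue), "vertical_fov" (degrees; the focal length in pixels is half the picture's height over the tangent of half this angle, whatever the lens; pixels are square), "cx", "cy" (the principal point, pixels), "R" (3x3) and "t" (3): a world point X has camera coordinates R X + t. Camera axes: x right, y down, z forward; pixel columns grow to the right and rows downward; lengths in m; the calibration is good to about 2 mm. A picture is of the moment at which its call begins. There is no depth.
- ticket.job_done(): hands the job in; it is judged then, once.
The state is a dict: "clock": time; "qpos": joint angles; "qd": joint speeds; "joint_efforts": joint torques, N m; "position": TCP position; "tool_rot": TCP orientation; "force": force on the tool from outside, world axes, zero at the start; "moment": the same for the moment, N m; "grip_width": finger opening in m; "finger_force": force on a finger pad.
Only numpy, scipy, OpenCV 4.12 (cv2) and the standard library are available. Lean on these libraries where they do the work, as an engineer would, in place of code of your own. Each camera call takes 0.05 s, during which the arm holds its last target. There are 200 camera calls.

## Working session

There is one attempt and no reset: what is moved stays moved. The work goes in short steps, Python scripts to look and compute and a tool call to move; the robot and the scene stay as the last step left them, time stands still between calls to the robot, and variables do not carry over. Pictures are saved under pics/ and viewed, at most 12 in all, crops included, and the job is handed in when it is done.

Besides the shell and the picture viewer there is one more tool, called after ">>>" by a JSON object that holds its "op" and its "data", one argument or row to a line. arm_command: Moves the arm, as the interface text tells. Its arguments: {"type":"object","properties":{"commands":{"type":"array"},"newtons":{"type":"number"}},"required":["commands"]}

```bash
mkdir -p pics; python3 - <<'E'
from workcell import bot, grab_frame
import cv2
print(bot.pinch_z, bot.observe())
for n in("side","top"):
    f=grab_frame(n); cv2.imwrite(f"pics/{n}0.png",f["image"][:,:,::-1]); print(n,f["vertical_fov"],f["cx"],f["cy"],f["R"],f["t"],{k for k in f})
E
```

```text
0.0187 {'clock': 0.0, 'qpos': array([ 1.12880604,  0.52202877, -0.03632446,  1.59999557,  0.02119902,
        1.02108506, -0.11282217]), 'qd': array([-0.00042631,  0.00048952, -0.00036705,  0.00056175,  0.00043347,
       -0.00084213,  0.00092877]), 'joint_efforts': array([ 1.27538580e-03, -9.27122927e+01,  1.98049307e+00, -3.69928086e+01,
        1.80504424e-02,  8.26178351e-03,  8.40428152e-05]), 'position': array([ 0.22689729, -0.58200491,  0.23072102]), 'tool_rot': array([-3.14046374e+00,  8.07595836e-05,  3.71754900e-01]), 'force': array([ 0.04545757, -0.2865852 ,  0.44814035]), 'moment': array([0.03672202, 0.00225883, 0.02703854]), 'finger_force': 0.0, 'grip_width': 0.08516619164543636}
side 55.722920771364535 282.73447976846114 210.30405432114486 [[-0.96284786 -0.26980449 -0.01138121]
 [-0.16819082  0.63212742 -0.75639062]
 [ 0.21127196 -0.72637488 -0.65402117]] [0.50881939 0.14748359 1.03353603] {'cy', 'vertical_fov', 'cx', 'R', 'image', 't'}
top 44.378535617951314 279.79277376857107 208.20889714399462 [[ 0.01743391 -0.99977519  0.01206777]
 [-0.92303343 -0.02073271 -0.38416071]
 [ 0.38432454 -0.00444153 -0.92318737]] [-0.00228197  0.54335618  1.13105994] {'cy', 'vertical_fov', 'cx', 'R', 'image', 't'}
```

```bash
ls; ls pics
```

```text
pics
side0.png
top0.png
```

View pics/side0.png

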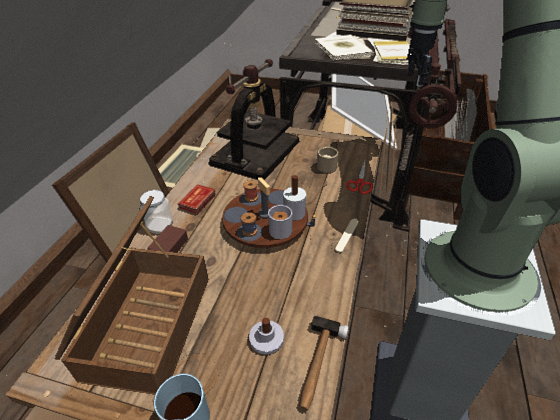

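View pics/top0.png

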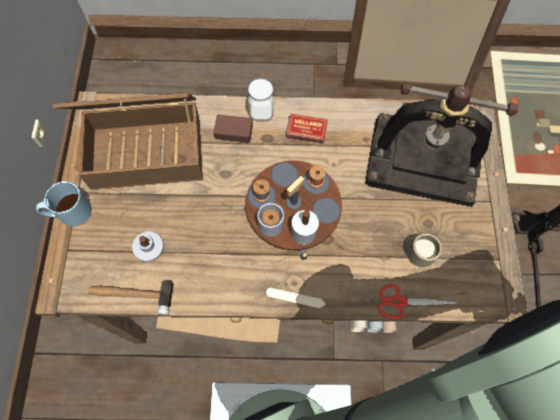

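The side view shows the stand at about (268,215), the lids' knob at (266,324) and the pot at (327,160). In the top view the table is at (294,204), the open tin at (271,217), the bar at (294,187), the lids at (147,243) and the pot at (425,248). I'll zoom in for exact pixels.

```bash
cat > h.py <<'E'
import numpy as np, cv2
from workcell import bot, grab_frame
def cam(f):
    fl=210/np.tan(np.radians(f["vertical_fov"]/2)); return np.array([[fl,0,f["cx"]],[0,fl,f["cy"]],[0,0,1]])@np.c_[f["R"],f["t"]]
def atz(f,uv,z):
    P=cam(f); A=P[:,[0,1]]; M=np.c_[A,-np.array([*uv,1.])]
    return np.linalg.solve(M,-(P[:,2]*z+P[:,3]))[:2]
def proj(f,X):
    p=cam(f)@np.r_[X,1]; return p[:2]/p[2]
def tri(fs,uvs):
    X=cv2.triangulatePoints(cam(fs[0]),cam(fs[1]),np.array(uvs[0],float),np.array(uvs[1],float))[:,0]; return X[:3]/X[3]
def crop(f,c,w,h,s):
    x,y=int(c[0]-w//2),int(c[1]-h//2); im=cv2.resize(f["image"][y:y+h,x:x+w],None,fx=s,fy=s,interpolation=cv2.INTER_CUBIC)[:,:,::-1].copy()
    for k in range(0,w,10): cv2.putText(im,str(x+k) if k%20==0 else '|',(k*s,8),0,.3,(0,255,0))
    for k in range(10,h,10): cv2.putText(im,str(y+k),(0,k*s+4),0,.3,(0,255,0))
    return im
E
python3 - <<'E'
from h import *
t=grab_frame("top");s=grab_frame("side")
a=np.hstack([crop(t,(294,205),110,100,4),crop(t,(147,243),70,100,4)])
b=np.hstack([crop(s,(268,215),110,50*2,4),crop(s,(266,330),70,100,4)])
cv2.imwrite("pics/z.png",cv2.resize(np.vstack([a,b])[:, :],(720,600*800//800)) if 0 else np.vstack([a,b])[:,:720]);
cv2.imwrite("pics/z1.png",a);cv2.imwrite("pics/z2.png",b)
v=np.hstack
E
```

```text
(no output)
```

View pics/z1.png

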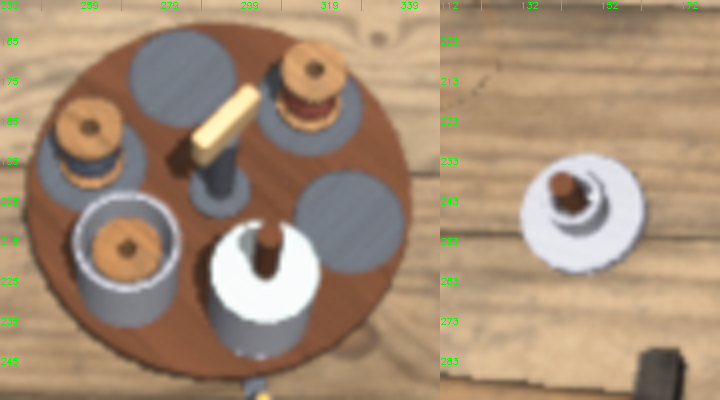

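View pics/z2.png

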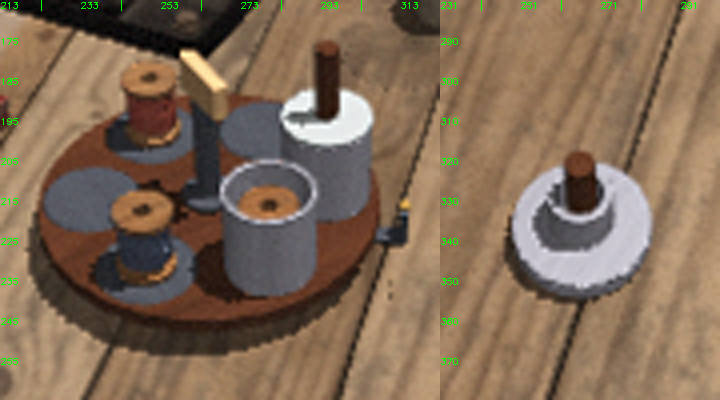

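```bash
python3 - <<'E'
from h import *
t=grab_frame("top");s=grab_frame("side");F=(t,s);np.set_printoptions(precision=4,suppress=True)
for n,a,b,z in [("mouth",(270.9,215.3),(280,212.5),.102),("knobtop",(142.6,238.7),(265.7,319),.086),("bartop",(295.5,185),(263.5,185),.15),("pointer",(304.9,254.3),(314.3,216),.035),("lidtop",(147.5,246.5),(266.5,335),.013+.019-.019),("pot",(425,248),(327,154),.065),("axis",(293.75,205.3),(265.3,217),.034)]:
    print(n,tri(F,(a,b)),atz(t,a,z),atz(s,b,z))
for e in [(207,150),(248,95)]: print(atz(t,(239+e[0]/4,155+e[1]/4),.15))
E
```

```text
mouth [0.5283 0.0297 0.0958] [0.5271 0.0295] [0.5243 0.0374]
knobtop [0.4712 0.339  0.07  ] [0.4665 0.3346] [0.4661 0.3494]
bartop [ 0.5922 -0.028   0.1337] [ 0.5863 -0.0274] [ 0.5818 -0.0061]
pointer [ 0.4521 -0.0562  0.0278] [ 0.4519 -0.0561] [ 0.4471 -0.0466]
lidtop [0.4711 0.3405 0.0106] [0.471  0.3398] [0.4696 0.3421]
pot [ 0.4693 -0.3505  0.0513] [ 0.4646 -0.3463] [ 0.4662 -0.3294]
axis [ 0.5906 -0.0282  0.0148] [ 0.5832 -0.0276] [ 0.5821 -0.0074]
[ 0.5666 -0.0164]
[ 0.603  -0.0404]
```

>>> {"op": "arm_command", "data": {
  "commands": [
    [[20, 31, 0], 0.113, -1],
    [[20, 31, 0], 0.113, -1],
    [[20, 31, 0], 0.113, -1],
    [[20, 31, 0], 0.113, -1],
    [[20, 31, 0], 0.113, -1],
    [[20, 31, 0], 0.113, -1],
    [[20, 31, 0], 0.113, -1],
    [[20, 31, 0], 0.113, -1],
    [[20, 31, 0], 0.113, -1],
    [[20, 31, 0], 0.113, -1],
    [[20, 31, 0], 0.113, -1],
    [[20, 31, 0], 0.113, -1],
    [[20, 31, 0], 0.113, -1],
    [[20, 31, 0], 0.113, -1],
    [[20, 31, 0], 0.113, -1],
    [[20, 31, 0], 0.113, -1],
    [[20, 31, 0], 0.113, -1],
    [[0, 0, 0], 0, -1],
    [[0, 0, 0], 0, -1]
  ],
  "newtons": 40
}}

```text
clock: 2.2
position: [0.567, -0.0548, 0.231]
tool_rot: [-3.141, -0.001, 2.293]
force: [-0.1, -0.6, -0.9]
grip_width: 0.0851
finger_force: 0.0
```

>>> {"op": "arm_command", "data": {
  "commands": [
    [[12, 13, -15], 0.055, 0],
    [[11, 14, -15], 0.055, 0],
    [[0, 0, -15], 0, 0],
    [[0, 0, 0], 0, 0],
    [[0, 0, 0], 0, 0]
  ]
}}

```text
clock: 2.7
position: [0.5896, -0.0296, 0.1864]
tool_rot: [-3.141, 0.0, 2.4]
force: [0.0, -0.3, 0.6]
grip_width: 0.0428
finger_force: 0.0
```

```bash
python3 - <<'E'
from h import *
t=grab_frame("top");s=grab_frame("side");o=bot.observe()
p=o["position"];print(p,o["grip_width"],proj(t,p),proj(s,p))
def mark(f,c):
    im=crop(f,c,100,100,4)
    for X in (p,p-[0,0,.066]):
        u=(proj(f,X)-np.array([int(c[0]-50),int(c[1]-50)]))*4; cv2.drawMarker(im,tuple(int(v) for v in u),(0,0,255),0,12)
    return im
cv2.imwrite("pics/b.png",np.hstack([mark(t,(294,200)),mark(s,(268,200))]))
E
```

```text
[ 0.59003896 -0.02923685  0.18710659] 0.042664960920113945 [296.94866448 176.69621926] [262.61308099 168.30114162]
```

View pics/b.png

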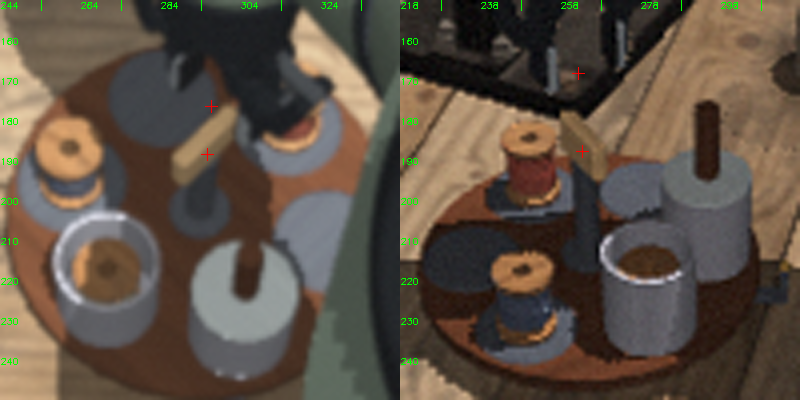

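The fingertips straddle the bar, with its centre near top crop (207,143) and under the TCP. I'll get the bar's angle by colour segmentation on the first image.

```bash
python3 - <<'E'
from h import *
t=grab_frame("top")
im=cv2.imread("pics/top0.png")[:,:,::-1].astype(int); r,g,b=im[...,0],im[...,1],im[...,2]
m=((r>205)&(r-b>50)); m[:170]=0;m[205:]=0;m[:,:275]=0;m[:,310:]=0
ys,xs=np.nonzero(m); print(len(xs),xs.mean(),ys.mean())
W=np.array([atz(t,(x,y),.15) for x,y in zip(xs,ys)]);c=W.mean(0);w,V=np.linalg.eigh(np.cov((W-c).T));print(c,np.degrees(np.arctan(V[1,1]/V[0,1])),np.sqrt(12*w))
E
```

```text
97 295.2680412371134 183.70103092783506
[ 0.58975677 -0.0268767 ] -41.40032026097259 [0.01204795 0.04959535]
```

>>> {"op": "arm_command", "data": {
  "commands": [
    [[0, 1, -20], 0.01, 0],
    [[0, 1, -20], 0, 0],
    [[0, 0, -20], 0, 0],
    [[0, 0, -10], 0, 0],
    [[0, 0, 0], 0, 1],
    [[0, 0, 0], 0, 1],
    [[0, 0, 0], 0, 1],
    [[0, 0, 0], 0, 1]
  ],
  "newtons": 25
}}

```text
clock: 3.65
position: [0.591, -0.0255, 0.1173]
tool_rot: [3.139, 0.001, 2.413]
force: [5.7, 4.5, -9.6]
grip_width: 0.0159
finger_force: 24.5
```

>>> {"op": "arm_command", "data": {
  "commands": [
    [[0, 0, 0], 0.05, 1],
    [[0, 0, 0], 0.1, 1],
    [[0, 0, 0], 0.1, 1],
    [[0, 0, 0], 0.1, 1],
    [[0, 0, 0], 0.1, 1],
    [[0, 0, 0], 0.1, 1],
    [[0, 0, 0], 0.1, 1],
    [[0, 0, 0], 0.1, 1],
    [[0, 0, 0], 0.1, 1],
    [[0, 0, 0], 0, 1]
  ]
}}

```text
clock: 4.65
position: [0.592, -0.0237, 0.1174]
tool_rot: [3.138, 0.005, -3.015]
force: [12.6, 14.2, -16.5]
grip_width: 0.0153
finger_force: 24.9
```

```bash
python3 -c "
from h import *
o=bot.observe();print(o['moment'],o['force'],o['tool_rot'],o['grip_width'])"
```

```text
[ 3.04065745 -2.94885182  0.07214249] [ 12.59968654  14.1936875  -16.46749291] [ 3.13786289  0.0051591  -3.01518622] 0.015295796621009574
```

>>> {"op": "arm_command", "data": {
  "commands": [
    [[-1, -1, 0], 0.03, 1],
    [[-1, -1, 0], 0.03, 1],
    [[0, 0, 0], 0.03, 1],
    [[0, 0, 0], 0.02, 1],
    [[0, 0, 0], 0, 1]
  ]
}}

```text
clock: 5.15
position: [0.5901, -0.024, 0.1178]
tool_rot: [3.137, 0.006, -2.907]
force: [11.2, 21.5, -12.5]
grip_width: 0.0154
finger_force: 24.9
```

```bash
python3 -c "
from h import *
o=bot.observe();print(o['moment'],o['force'],o['tool_rot'],o['grip_width'])"
```

```text
[ 4.8765301  -2.48924074 -0.10877036] [ 11.21252087  21.46469183 -12.54514594] [ 3.13675517  0.00648316 -2.90718697] 0.015391645545156507
```

>>> {"op": "arm_command", "data": {
  "commands": [
    [[1, 2, 0], 0.03, 1],
    [[1, 2, 0], 0.03, 1],
    [[0, 0, 0], 0.0, 1],
    [[0, 0, 0], 0, 1]
  ]
}}

```text
clock: 5.55
position: [0.5904, -0.0236, 0.1175]
tool_rot: [3.141, 0.001, -2.851]
force: [-4.0, 5.9, 5.4]
grip_width: 0.0153
finger_force: 26.5
```

```bash
python3 - <<'E'
from h import *
o=bot.observe();print(o['moment'],o['force'],o['tool_rot'],o['grip_width'])
t=grab_frame("top");s=grab_frame("side")
cv2.imwrite("pics/c.png",np.hstack([crop(t,(294,215),100,100,4),crop(s,(280,210),100,100,4)]))
E
```

```text
[ 1.29973635  0.83454795 -0.05521811] [-4.04979152  5.9408819   5.41324906] [ 3.14127421e+00  1.32394831e-03 -2.85059659e+00] 0.015253181738409357
```

View pics/c.png

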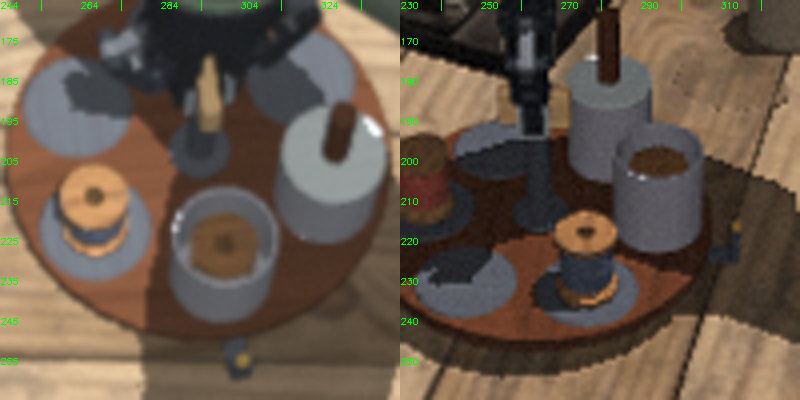

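The tin's mouth is at top crop (224,237) and the pointer at (243,358), so the tin is nearly there. I'll keep turning until the stop pushes back.

>>> {"op": "arm_command", "data": {
  "commands": [
    [[0, 0, 0], 0.03, 1],
    [[0, 0, 0], 0.03, 1],
    [[0, 0, 0], 0, 1]
  ]
}}

```text
clock: 5.95
position: [0.5903, -0.0235, 0.1175]
tool_rot: [3.141, 0.001, -2.79]
force: [-4.5, 5.4, 6.2]
grip_width: 0.0157
finger_force: 26.5
```

```bash
python3 - <<'E'
from h import *
o=bot.observe();print(o['moment'],o['force'],o['position'],o['tool_rot'],o['grip_width'],o['joint_efforts'][6])
t=grab_frame("top")
for a in ((300,224.25,.102),(304.75,254.5,.035)):
    d=atz(t,a[:2],a[2])-[.59,-.027]; print(d,np.hypot(*d),np.degrees(np.arctan2(d[1],d[0]))%360)
im=t["image"].astype(int); r,g,b=im[...,0],im[...,1],im[...,2]
m=((r>120)&(r-b>45)); m[:182]=0;m[210:]=0;m[:,:291]=0;m[:,302:]=0
ys,xs=np.nonzero(m); W=np.array([atz(t,(x,y),.15) for x,y in zip(xs,ys)]);c=W.mean(0);w,V=np.linalg.eigh(np.cov((W-c).T));print(len(xs),c,np.degrees(np.arctan(V[1,1]/V[0,1])),np.sqrt(12*w))
E
```

```text
[ 1.34507401  0.83706383 -0.1529264 ] [-4.4870132   5.40347518  6.19020195] [ 0.5903267  -0.02351626  0.1175091 ] [ 3.14119137e+00  1.37606242e-03 -2.78964000e+00] 0.015704933908696404 0.875933077186346
[-0.08444042 -0.01357481] 0.08552461402378496 189.13283970877112
[-0.13859992 -0.02868381] 0.14153691140807517 191.69252532317523
58 [ 0.57572169 -0.02905938] 5.7349204019549305 [0.01002633 0.0346207 ]
```

>>> {"op": "arm_command", "data": {
  "commands": [
    [[0, 0, 0], 0.03, 1],
    [[0, 0, 0], 0.03, 1],
    [[0, 0, 0], 0, 1]
  ]
}}

```text
clock: 6.3
position: [0.5907, -0.0234, 0.1176]
tool_rot: [3.141, 0.002, -2.73]
force: [-1.2, 7.5, 3.3]
grip_width: 0.0155
finger_force: 40.8
```

```bash
python3 - <<'E'
from h import *
o=bot.observe();print(o['moment'],o['force'],o['position'],o['tool_rot'],o['grip_width'],o['joint_efforts'][6])
t=grab_frame("top");s=grab_frame("side")
cv2.imwrite("pics/d.png",np.hstack([crop(t,(300,225),66,100,6),crop(s,(285,210),66,100,6)]))
E
```

```text
[ 1.70674645  0.24551073 -0.62448188] [-1.21277577  7.52195837  3.31456623] [ 0.59069278 -0.02341597  0.11757479] [ 3.14110752e+00  2.26790120e-03 -2.73024179e+00] 0.015502111667027271 1.372671090066433
```

View pics/d.png

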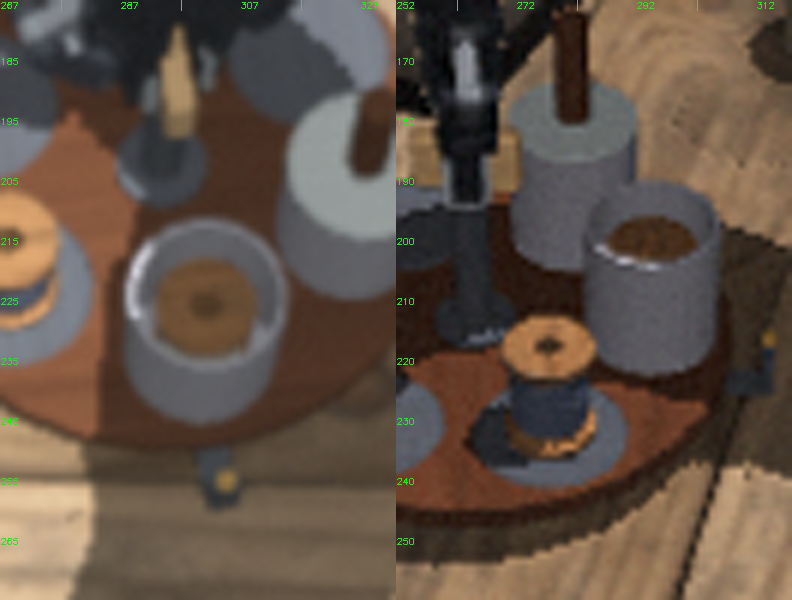

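The joint moment jumped to 0.62 N m and the tin (top 301.5,223.3) is lined up with the pointer, so it's on the stop. I'll release, rise and go to the lids.

>>> {"op": "arm_command", "data": {
  "commands": [
    [[0, 0, 0], 0, 0],
    [[0, 0, 0], 0, 0],
    [[0, 0, 0], 0, 0],
    [[0, 0, 20], 0, 0],
    [[0, 0, 35], 0, 0],
    [[0, 0, 35], 0, 0],
    [[-10, 30, 10], -0.02, -0.2],
    [[-10, 30, 0], -0.02, -0.2],
    [[-10, 30, 0], -0.02, -0.2],
    [[-10, 30, 0], -0.02, -0.2],
    [[-10, 30, 0], -0.02, -0.2],
    [[-10, 30, 0], -0.02, -0.2],
    [[-10, 30, 0], -0.02, -0.2],
    [[-10, 30, 0], -0.02, -0.2],
    [[-10, 30, 0], -0.02, -0.2],
    [[-10, 30, -10], -0.02, -0.2],
    [[-10, 30, -20], 0, -0.2],
    [[-8, 32, -30], 0, -0.2],
    [[0, 0, -25], 0, -0.2],
    [[0, 0, 0], 0, -0.2]
  ]
}}

```text
clock: 8.4
position: [0.4706, 0.3373, 0.1288]
tool_rot: [-3.14, -0.004, -2.929]
force: [0.2, -1.0, 0.1]
grip_width: 0.0515
finger_force: 0.0
```

```bash
python3 - <<'E'
from h import *
o=bot.observe();p=o["position"];print(o['force'],p,o['tool_rot'],o['grip_width'])
t=grab_frame("top");s=grab_frame("side")
m=tri((t,s),((301.5,223.3),(252+256/6,160+225/6)));print("mouth",m,atz(t,(301.5,223.3),.102))
def mark(f,c,Xs):
    im=crop(f,c,80,100,5)
    for X in Xs:
        u=(proj(f,X)-np.array([int(c[0]-40),int(c[1]-50)]))*5; cv2.drawMarker(im,tuple(int(v) for v in u),(0,0,255),0,12)
    return im
X=[p,np.r_[p[:2],.073]]
cv2.imwrite("pics/e.png",np.hstack([mark(t,(147,235),X),mark(s,(266,315),X)]))
E
```

```text
[ 0.21859628 -1.04752852  0.09391654] [0.47060407 0.33725497 0.12875773] [-3.13976261 -0.00383581 -2.92881163] 0.05154555838812874
mouth [ 0.50853811 -0.0443404   0.09455321] [ 0.50807049 -0.04416066]
```

View pics/e.png

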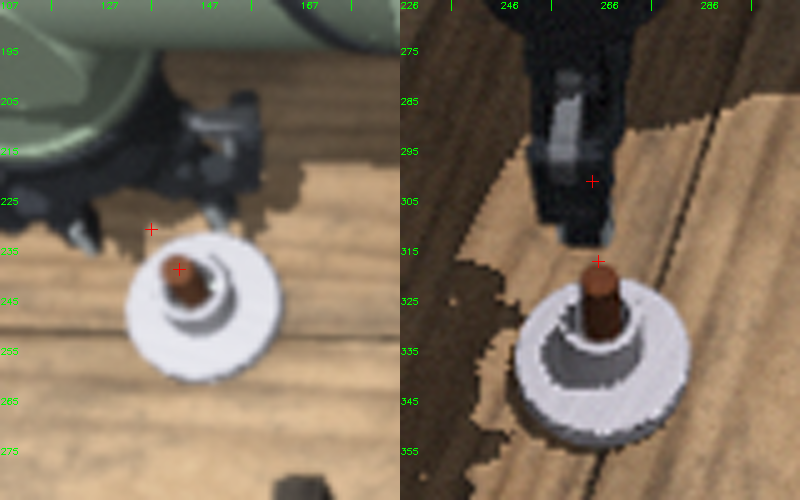

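The lids' knob top is at top crop (178,269), exactly under the TCP mark at (179,269). Descending to grip it.

>>> {"op": "arm_command", "data": {
  "commands": [
    [[0, 0, -25], 0, -0.2],
    [[0, 0, -25], 0, -0.2],
    [[0, 0, -20], 0, -0.2],
    [[0, 0, -10], 0, -0.2],
    [[0, 0, 0], 0, -0.2],
    [[0, 0, 0], 0, 1],
    [[0, 0, 0], 0, 1],
    [[0, 0, 0], 0, 1],
    [[0, 0, 0], 0, 1]
  ],
  "newtons": 50
}}

```text
clock: 9.4
position: [0.4724, 0.338, 0.052]
tool_rot: [3.141, 0.001, -2.931]
force: [-0.3, -0.1, 4.8]
grip_width: 0.0152
finger_force: 49.3
```

>>> {"op": "arm_command", "data": {
  "commands": [
    [[0, 0, 5], 0, 1],
    [[0, 0, 10], 0, 1],
    [[0, 0, 15], 0, 1],
    [[0, 0, 20], 0, 1],
    [[0, 0, 20], 0, 1],
    [[0, 0, 20], 0, 1],
    [[0, 0, 20], 0, 1],
    [[0, 0, 10], 0, 1],
    [[0, 0, 0], 0, 1]
  ]
}}

```text
clock: 10.3
position: [0.4725, 0.338, 0.1729]
tool_rot: [3.141, 0.002, -2.931]
force: [0.1, -0.1, -2.8]
grip_width: 0.0153
finger_force: 48.9
```

>>> {"op": "arm_command", "data": {
  "commands": [
    [[0, 0, 15], 0, 1],
    [[2, -15, 15], 0, 1],
    [[2, -25, 0], 0, 1],
    [[3, -25, 0], 0, 1],
    [[3, -30, 0], 0, 1],
    [[3, -30, 0], 0, 1],
    [[3, -30, 0], 0, 1],
    [[3, -30, 0], 0, 1],
    [[3, -30, 0], 0, 1],
    [[3, -30, 0], 0, 1],
    [[3, -30, 0], 0, 1],
    [[2, -30, 0], 0, 1],
    [[2, -30, 0], 0, 1],
    [[2, -25, 0], 0, 1],
    [[1, -15, 0], 0, 1],
    [[0, -7, 0], 0, 1],
    [[0, 0, -15], 0, 1],
    [[0, 0, -10], 0, 1],
    [[0, 0, 0], 0, 1],
    [[0, 0, 0], 0, 1]
  ]
}}

```text
clock: 12.3
position: [0.5069, -0.0432, 0.1759]
tool_rot: [3.141, -0.001, -2.929]
force: [1.0, 0.3, -1.9]
grip_width: 0.0151
finger_force: 49.0
```

```bash
python3 - <<'E'
from h import *
o=bot.observe();p=o["position"];print(o['force'],o['moment'],p,o['tool_rot'],o['grip_width'])
t=grab_frame("top");s=grab_frame("side")
def mark(f,c,Xs):
    im=crop(f,c,80,100,5)
    for X in Xs:
        u=(proj(f,X)-np.array([int(c[0]-40),int(c[1]-50)]))*5; cv2.drawMarker(im,tuple(int(v) for v in u),(0,0,255),0,12)
    return im
X=[np.r_[p[:2],p[2]-.052+.017],np.r_[p[:2],.102]]
cv2.imwrite("pics/f.png",np.hstack([mark(t,(300,215),X),mark(s,(290,195),X)]))
E
```

```text
[ 1.02619852  0.27476698 -1.86070662] [ 0.02417384  0.00879767 -0.02985197] [ 0.50686399 -0.04320762  0.17594443] [ 3.14088830e+00 -6.30948543e-04 -2.92877201e+00] 0.015084498802651026
```

View pics/f.png

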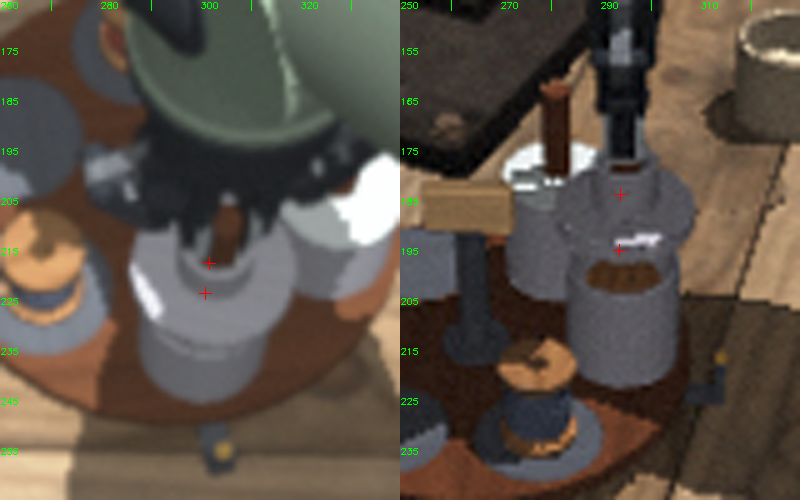

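The lids hang over the tin: lid disc centre at top crop x≈213 against tin ≈207, and 625 against 624 in the side view. That is inside the clearance, so I'll lower gently and watch the force.

>>> {"op": "arm_command", "data": {
  "commands": [
    [[0, 0, -6], 0, 1],
    [[0, 0, -5], 0, 1],
    [[0, 0, -5], 0, 1],
    [[0, 0, -3], 0, 1],
    [[0, 0, -2], 0, 1],
    [[0, 0, -2], 0, 1],
    [[0, 0, 0], 0, 1]
  ]
}}

```text
clock: 13.1
position: [0.5069, -0.0443, 0.1531]
tool_rot: [3.142, -0.0, -2.93]
force: [-1.0, -0.9, -3.2]
grip_width: 0.015
finger_force: 49.0
```

>>> {"op": "arm_command", "data": {
  "commands": [
    [[0, 0, -2], 0, 1],
    [[0, 0, -2], 0, 1],
    [[0, 0, 0], 0, 1]
  ]
}}

```text
clock: 13.4
position: [0.507, -0.0441, 0.1491]
tool_rot: [3.141, 0.0, -2.93]
force: [0.4, 0.7, -2.6]
grip_width: 0.0149
finger_force: 49.0
```

>>> {"op": "arm_command", "data": {
  "commands": [
    [[0, 0, -2], 0, 1],
    [[0, 0, -1], 0, 1],
    [[0, 0, 0], 0, 1]
  ]
}}

```text
clock: 13.7
position: [0.5071, -0.0441, 0.1462]
tool_rot: [3.141, 0.0, -2.93]
force: [-0.2, 1.9, -3.0]
grip_width: 0.0149
finger_force: 49.1
```

>>> {"op": "arm_command", "data": {
  "commands": [
    [[0, 0, -1], 0, 1],
    [[0, 0, -1], 0, 1],
    [[0, 0, 0], 0, 1]
  ]
}}

```text
clock: 14.0
position: [0.5071, -0.0441, 0.1443]
tool_rot: [3.141, 0.0, -2.93]
force: [0.3, 4.8, -0.6]
grip_width: 0.0151
finger_force: 49.4
```

>>> {"op": "arm_command", "data": {
  "commands": [
    [[0, 0, -1], 0, 1],
    [[0, 0, 0], 0, 1],
    [[0, 0, 0], 0, 1]
  ]
}}

```text
clock: 14.3
position: [0.5075, -0.0437, 0.1439]
tool_rot: [3.142, 0.001, -2.93]
force: [-2.5, 5.5, 12.2]
grip_width: 0.0152
finger_force: 50.4
```

Seated, with 12 N of reaction at the predicted height. I'll release the knob and go down to the collar.

>>> {"op": "arm_command", "data": {
  "commands": [
    [[0, 0.5, 0.5], 0, 1],
    [[0, 0, 0], 0, 0.5],
    [[0, 0, 0], 0, 0],
    [[0, 0, 0], 0, -0.3],
    [[0, 0, 0], 0, -0.3],
    [[0, 0, 0], 0, -0.3]
  ]
}}

```text
clock: 14.9
position: [0.507, -0.044, 0.1437]
tool_rot: [-3.141, -0.0, -2.931]
force: [0.4, 0.9, -0.4]
grip_width: 0.0556
finger_force: 0.0
```

```bash
python3 - <<'E'
from h import *
o=bot.observe();p=o["position"];print(o['force'],p,o['grip_width'])
t=grab_frame("top");s=grab_frame("side")
cv2.imwrite("pics/g.png",np.hstack([crop(t,(300,215),80,100,5),crop(s,(290,195),80,100,5)]))
E
```

```text
[ 0.38741576  0.94396372 -0.37311593] [ 0.50697698 -0.04395002  0.14371994] 0.05558563730525935
```

View pics/g.png

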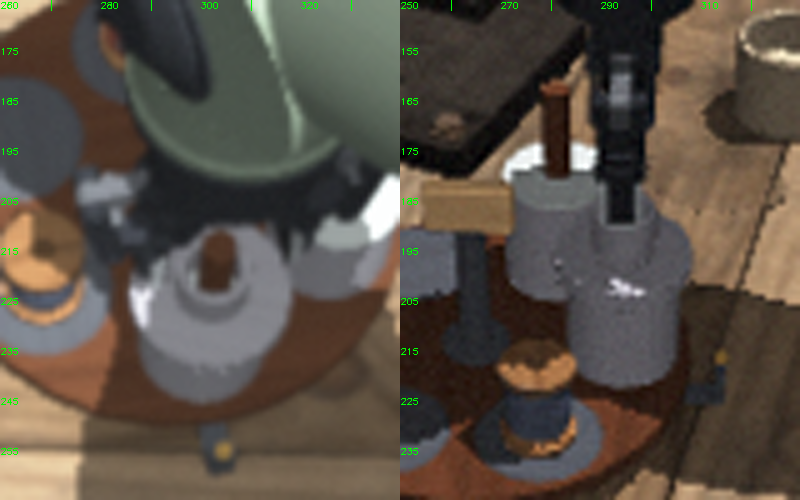

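The lids sit flush on the tin (top crop (212,290)) with the knob upright and free between the open fingers. Next, down to the collar.

>>> {"op": "arm_command", "data": {
  "commands": [
    [[0, 0, -10], 0, -0.3],
    [[0, 0, -10], 0, -0.3],
    [[0, 0, -7], 0, -0.3],
    [[0, 0, -4], 0, -0.3],
    [[0, 0, -1], 0, -0.3],
    [[0, 0, 0], 0, -0.3]
  ]
}}

```text
clock: 15.6
position: [0.507, -0.0437, 0.1117]
tool_rot: [3.141, -0.0, -2.93]
force: [-0.5, -0.0, -0.4]
grip_width: 0.0555
finger_force: 0.0
```

>>> {"op": "arm_command", "data": {
  "commands": [
    [[0, 0, 0], 0, 0],
    [[0, 0, 0], 0, 0.3],
    [[0, 0, 0], 0, 1],
    [[0, 0, 0], 0, 1],
    [[0, 0, 0], 0, 1]
  ],
  "newtons": 35
}}

```text
clock: 16.1
position: [0.5071, -0.0435, 0.1123]
tool_rot: [-3.142, 0.001, -2.93]
force: [-3.4, 1.8, 7.5]
grip_width: 0.036
finger_force: 34.2
```

>>> {"op": "arm_command", "data": {
  "commands": [
    [[0, 0, 1], 0, 1],
    [[0, 0, 2], 0, 1],
    [[0, 0, 3], 0, 1],
    [[0, 0, 4], 0, 1],
    [[0, 0, 0], 0, 1]
  ]
}}

```text
clock: 16.6
position: [0.5074, -0.0441, 0.1224]
tool_rot: [-3.141, 0.001, -2.931]
force: [-0.3, 0.1, -1.6]
grip_width: 0.0356
finger_force: 35.3
```

>>> {"op": "arm_command", "data": {
  "commands": [
    [[0, 0, 5], 0, 1],
    [[0, 0, 6], 0, 1],
    [[0, 0, 6], 0, 1],
    [[0, 0, 6], 0, 1],
    [[0, 0, 6], 0, 1],
    [[0, 0, 6], 0, 1],
    [[0, 0, 6], 0, 1],
    [[0, 0, 6], 0, 1],
    [[0, 0, 6], 0, 1],
    [[0, 0, 6], 0, 1],
    [[0, 0, 6], 0, 1],
    [[0, 0, 8], 0, 1],
    [[0, 0, 8], 0, 1],
    [[0, 0, 6], 0, 1],
    [[0, 0, 3], 0, 1],
    [[0, 0, 0], 0, 1],
    [[0, 0, 0], 0, 1],
    [[0, 0, 0], 0, 1]
  ]
}}

```text
clock: 18.4
position: [0.5069, -0.0438, 0.2115]
tool_rot: [3.141, -0.0, -2.93]
force: [0.2, 0.4, -0.7]
grip_width: 0.035
finger_force: 35.3
```

```bash
python3 - <<'E'
from h import *
o=bot.observe();p=o["position"];print(o['force'],p,o['grip_width'])
t=grab_frame("top");s=grab_frame("side")
cv2.imwrite("pics/i.png",np.hstack([crop(t,(300,210),80,120,5),crop(s,(290,180),80,120,5)]))
E
```

```text
[ 0.19738848  0.4469477  -0.71993595] [ 0.50690973 -0.04380722  0.21154265] 0.035034939477767216
```

View pics/i.png

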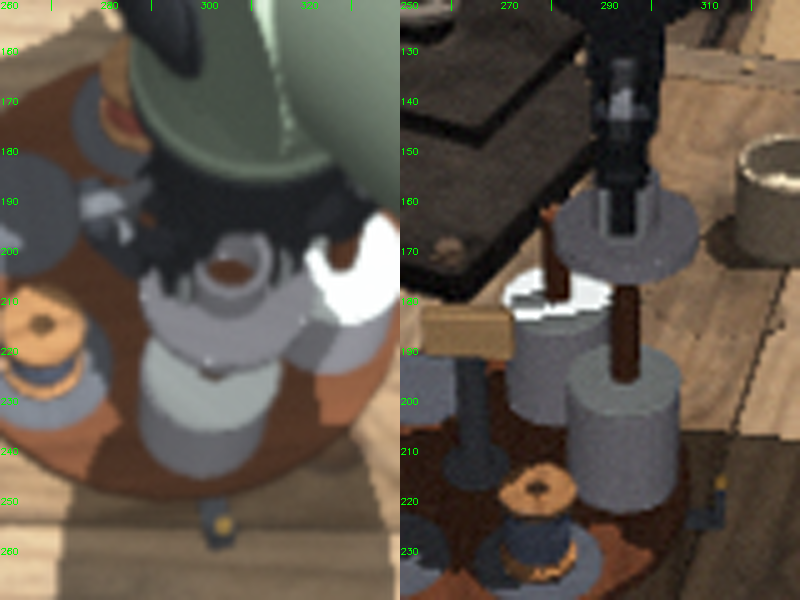

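The outer lid hangs level above the tin (side crop (627,230)). The inner lid is seated with its knob upright (side crop (625,330)), and the pot hasn't moved.

```bash
python3 -c "
from workcell import ticket
print(ticket.job_done())"
```

```text
the job is handed in; nothing more can be done
None
```

The job is handed in at about 18.5 s on the robot's clock: the table is on its stop, the inner lid is seated on the open tin, the outer lid is held level about 10 cm above where it sat, and the paste pot is where it stood; no verdict was returned.

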